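# Snug a port cover's four clamp levers crosswise

### The arm

A 6-joint arm with a two-finger parallel gripper is mounted at the origin on the work surface; the furniture and walls round the work are solid. World frame = base frame: x ahead of the robot, y to its left, z up, the work surface at z = 0. Lengths are in mm, angles in rad, forces in N, time in s.
With the tool pointing down it reaches from about 325 to 875 mm from the base axis. Payload 4.4 kg.
Tool frame: the origin (TCP) lies on the centre line of the jaws, within the pads' length; the fingertips stand ahead of it and the grasp point (between the pads) lies 6 mm ahead of it (ctrl.tcp_to_tips is the z of the fingertips in the tool frame, in mm); z points along the fingers, y is the line along which they close (so a half turn about z gives the same grasp; the last joint's range is limited). The gripper opens to 85 mm and grips with 20 to 120 N. Pads are 22 mm wide; open, the fingers measure 114 mm over their backs; the gripper's body (76 mm by 85 mm) begins 54 mm behind the grasp point. The pads swing forward as they close: fully open they stand 13 mm farther back than shut.
Start: joints at [-1.438, 0.207, 1.542, -0, 1.393, -0.15], TCP at [160.439, -552.166, 256.282] pointing down, gripper open.
Joint ranges: [-2.73, 2.73], [-0.86, 2.22], [0.23, 2.46], [-1.11, 4.25], [0.08, 2.63], [-2.82, 2.82]. Speed limits (rad/s): [2.79, 2.79, 3.14, 3.14, 3.14, 3.14].

### API

Orientations are given as a 3x3 rotation matrix whose columns are the frame's x, y, z axes.
In Python, from plant import ctrl, sensors, optics gives the robot as it stands. Calls block until the motion is done:
- ctrl.move_ptp(position, orientation): joint-space move of the TCP to a pose.
- ctrl.move_l(position, rot=None, vel=150, threshold=None): straight line of the TCP; rot=None keeps the orientation; vel is the mean speed in mm/s. With threshold (N) it stops when the force on the tool has changed by that much, and returns True; else False.
- ctrl.set_joints(angles): joint-space move.
- ctrl.gripper_to(opening, force=None): finger opening in mm; force is the grip in N (None keeps the last); returns when the fingers have stopped.
- ctrl.hold(seconds).
- ctrl.solve_ik(position, orientation): joint angles nearest the present ones, or None.
- sensors.read_state(): the state.
- optics.grab_frame(name): name is "scene" or "side" or "wrist"; returns (picture, depth): 420x560x3 uint8, red, green, blue; 420x560 float32, mm along the optical axis (not along the pixel's ray), 0 where there is no reading.
- optics.camera_params(name): a dict with "mtx" (3x3 intrinsics, pixels), "R" (3x3) and "t" (3): a world point X has camera coordinates R X + t; the wrist camera has in their place "T_tool_cam" (4x4, takes a point from camera to tool coordinates, whose origin is the TCP and whose axes are the flange's). Camera axes: x right, y down, z forward; pixel columns grow to the right and rows downward; lengths in mm; the calibration is good to about 2 mm. The wrist camera is an equidistant fisheye: a pixel r from the principal point sees the ray r / f radians off the axis. A picture is of the moment at which its call begins: read the wrist's pose just before it. camera_params takes no time and is no camera call.
A pose or a line that the arm cannot do raises ctrl.MotionError and nothing moves.
- ctrl.finish_job(): hands the job in; it is judged then, once.
The state is a dict: "t": time; "q": joint angles; "qvel": joint speeds; "tau": joint torques, N m; "eef_pos": TCP position; "eef_rot": TCP orientation; "force": force on the tool from outside, world axes, zero at the start; "wrist_torque": the same for the moment, N m; "grip_width": finger opening in mm; "grasp_force": force on a finger pad.
Only numpy, scipy, OpenCV 4.12 (cv2) and the standard library are available. Lean on these libraries where they do the work, as an engineer would, in place of code of your own. Each camera call takes 0.05 s, during which the arm holds its last target. There are 200 camera calls.

### The job

Draw the cover plate evenly down onto the port housing with its four clamp levers, turning them clockwise by their upright knobs and always following a lever with the one diagonally opposite. In a first round turn every lever only about 40 degrees; in a second round, in the same crosswise order, bring each one up snug, about 10 newtons of push at the moving knob and never over 14, and leave all four snug (go round again if one has slackened) with the cover home and level. Do not disturb the things lying around the housing.

Things in the scene. Friction and masses are not known exactly. Their poses are not given: they have to be found in the camera images.
- housing: square cast aluminium port housing bolted down, foot 164x164 mm, body 140x140 mm, 37 mm high; origin at the centre of its underside, z up; the cover beds on its top. A short pipe stub points along its -x. A black tool chest 240 mm high stands to its left, between the robot's start pose and the housing: pass above it
- cover: square steel cover plate 124x124x12 mm on the housing, origin at the centre of its underside. A springy gasket (about 1.5 N/mm a corner) holds it 44 mm over the housing's origin at the start; home, on four hidden seats, it is at 37.5 to 40 mm, a little different at each corner. One corner drawn down far ahead of the others tilts it; over 45 mrad (2.6 degrees) pinches the gasket
- lever_a (a joint): angle (rad) of black clamp lever a on a screw at housing (+42, +42) mm from the housing's centre; grows clockwise seen from above, driving its washer down 4.5 mm per rad. Starts 0 to 0.15; the washer meets the cover near 0.15, the corner is home between about 1.05 and 1.6, different for each lever and not to be read from poses. Stays where left
- knob_a (a point): centre of the top of the upright knob (14 mm across, 36 mm tall) at the end of lever a, 45 mm from the pivot axis; at angle 0 the lever points 0.70 rad anticlockwise of the outward diagonal. Pushing it along its circle takes 4.5 to 6 N while the screw runs, then, corner home, about 1 N more per mm. Snug is about 10 N (a held push sags below that), over 14 N overloads
- pivot_a (a point): point on the screw axis of lever a, 56 mm above the work surface (cover's top before tightening); the lever turns about the vertical through it. Its hub stands 27 mm above it, the arm's upper side 22 mm, the knob's top 57 mm
- foot_a: steel washer of 26 mm under lever a, through which its screw clamps the cover; snug it presses with about 45 N (15 to 80 N is sound)
- lever_b (a joint): angle (rad) of black clamp lever b on a screw at (+42, -42) from the housing's centre; grows clockwise seen from above, driving its washer down 4.5 mm per rad. Starts 0 to 0.15; the washer meets the cover near 0.15, the corner is home between about 1.05 and 1.6, different for each lever and not to be read from poses. Stays where left
- knob_b (a point): centre of the top of the upright knob (14 mm across, 36 mm tall) at the end of lever b, 45 mm from the pivot axis; at angle 0 the lever points 0.70 rad anticlockwise of the outward diagonal. Pushing it along its circle takes 4.5 to 6 N while the screw runs, then, corner home, about 1 N more per mm. Snug is about 10 N (a held push sags below that), over 14 N overloads
- pivot_b (a point): point on the screw axis of lever b, 56 mm above the work surface (cover's top before tightening); the lever turns about the vertical through it. Its hub stands 27 mm above it, the arm's upper side 22 mm, the knob's top 57 mm
- foot_b: steel washer of 26 mm under lever b, through which its screw clamps the cover; snug it presses with about 45 N (15 to 80 N is sound)
- lever_c (a joint): angle (rad) of black clamp lever c on a screw at (-42, -42), diagonally across from a, from the housing's centre; grows clockwise seen from above, driving its washer down 4.5 mm per rad. Starts 0 to 0.15; the washer meets the cover near 0.15, the corner is home between about 1.05 and 1.6, different for each lever and not to be read from poses. Stays where left
- knob_c (a point): centre of the top of the upright knob (14 mm across, 36 mm tall) at the end of lever c, 45 mm from the pivot axis; at angle 0 the lever points 0.70 rad anticlockwise of the outward diagonal. Pushing it along its circle takes 4.5 to 6 N while the screw runs, then, corner home, about 1 N more per mm. Snug is about 10 N (a held push sags below that), over 14 N overloads
- pivot_c (a point): point on the screw axis of lever c, 56 mm above the work surface (cover's top before tightening); the lever turns about the vertical through it. Its hub stands 27 mm above it, the arm's upper side 22 mm, the knob's top 57 mm
- foot_c: steel washer of 26 mm under lever c, through which its screw clamps the cover; snug it presses with about 45 N (15 to 80 N is sound)
- lever_d (a joint): angle (rad) of black clamp lever d on a screw at (-42, +42), diagonally across from b, from the housing's centre; grows clockwise seen from above, driving its washer down 4.5 mm per rad. Starts 0 to 0.15; the washer meets the cover near 0.15, the corner is home between about 1.05 and 1.6, different for each lever and not to be read from poses. Stays where left
- knob_d (a point): centre of the top of the upright knob (14 mm across, 36 mm tall) at the end of lever d, 45 mm from the pivot axis; at angle 0 the lever points 0.70 rad anticlockwise of the outward diagonal. Pushing it along its circle takes 4.5 to 6 N while the screw runs, then, corner home, about 1 N more per mm. Snug is about 10 N (a held push sags below that), over 14 N overloads
- pivot_d (a point): point on the screw axis of lever d, 56 mm above the work surface (cover's top before tightening); the lever turns about the vertical through it. Its hub stands 27 mm above it, the arm's upper side 22 mm, the knob's top 57 mm
- foot_d: steel washer of 26 mm under lever d, through which its screw clamps the cover; snug it presses with about 45 N (15 to 80 N is sound)
- tape_black: small roll of black tape lying flat, 51x48x19 mm, beside the housing; bystander, origin centre of underside
- connector_half: small dark connector half with two pins, 34x50x46 mm, beside the housing; bystander, origin centre of underside
- hex_keys: folding hex key set, 26x70x19 mm, beside the housing; bystander, origin centre of underside
- torch: black pocket torch, 33x122x29 mm, beside the housing; bystander, origin centre of underside

How it is judged:
By the outcome, as a careful person would: the job done as asked, in the order asked, and still so for the second after the job is handed in, with the robot touching nothing.
It also fails if it takes over 72 s, if anything falls off the work surface, if the arm or the gripper's body presses on something with over 40 N, if the wrist force passes 120 N, or if a joint passes its speed limit or range.

## Working session

There is one attempt and no reset: what is moved stays moved. The work goes in short steps, each a Python script; the robot and the scene stay as the last script left them, time stands still between calls to the robot, and variables do not carry over. Pictures are saved under pics/ and viewed, at most 10 in all, crops included, and the job is handed in when it is done.

```bash
ls; mkdir -p pics; python3 - <<'E'
from plant import ctrl, sensors, optics
import cv2, numpy as np
np.set_printoptions(precision=3,suppress=True)
for n in ("scene","side"):
    im,d=optics.grab_frame(n); cv2.imwrite(f"pics/{n}0.png",im[:,:,::-1]); np.save(f"pics/{n}0.npy",d)
    p=optics.camera_params(n); print(n,p['mtx'],p['R'],p['t'], -p['R'].T@p['t'])
s=sensors.read_state(); print(s); print(ctrl.tcp_to_tips, optics.camera_params("wrist"))
E
```

```text
pics
scene [[497.912   0.    279.29 ]
 [  0.    497.912 209.711]
 [  0.      0.      1.   ]] [[ 0.917 -0.4   -0.004]
 [-0.192 -0.431 -0.882]
 [ 0.351  0.809 -0.472]] [-547.499   62.256  931.107] [ 187.217 -945.097  492.273]
side [[475.544   0.    274.127]
 [  0.    475.544 203.933]
 [  0.      0.      1.   ]] [[-0.952 -0.306  0.017]
 [-0.208  0.605 -0.769]
 [ 0.225 -0.735 -0.639]] [409.841 346.53  651.752] [315.308 395.054 676.274]
{'t': 0.1, 'q': array([-1.439,  0.207,  1.543, -0.   ,  1.393, -0.15 ]), 'qvel': array([-0.001, -0.002, -0.004, -0.001,  0.002, -0.   ]), 'tau': array([ -0.001, -38.41 , -29.255,  -0.   ,   0.005,  -0.   ]), 'eef_pos': array([ 160.339, -551.528,  255.235]), 'eef_rot': array([[ 0.96 ,  0.279, -0.   ],
       [ 0.279, -0.96 ,  0.002],
       [ 0.   , -0.002, -1.   ]]), 'force': array([-0.173, -0.171,  0.702]), 'wrist_torque': array([ 0.035, -0.022, -0.013]), 'grasp_force': 0.0, 'grip_width': 85.61183626206709}
25.0 {'mtx': array([[325.192,   0.   , 278.309],
       [  0.   , 325.192, 212.493],
       [  0.   ,   0.   ,   1.   ]]), 'T_tool_cam': array([[   0.001,   -0.951,   -0.308,   78.804],
       [   1.   ,    0.   ,    0.001,   -0.342],
       [  -0.   ,   -0.308,    0.951, -118.014],
       [   0.   ,    0.   ,    0.   ,    1.   ]])}
```

View pics/scene0.png

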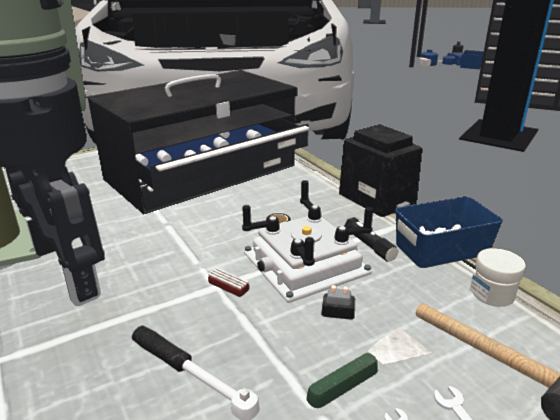

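View pics/side0.png

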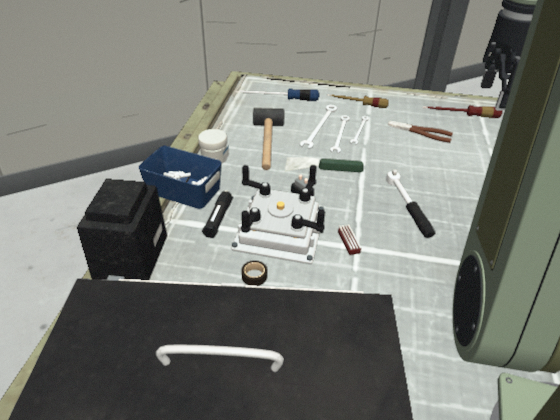

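The scene view shows the housing at about (306,250), with the orange centre dot at (306,231). In the side view the dot is at about (281,206), the chest is in the foreground, and there are four black knobs. Next I'll locate the dot and the nearby solids from the depth images.

```bash
cat > h.py <<'E'
import numpy as np, cv2
from plant import ctrl, sensors, optics
np.set_printoptions(precision=2,suppress=True)
def world(p,u,v,z):
    K=p['mtx']; c=np.array([(u-K[0,2])/K[0,0]*z,(v-K[1,2])/K[1,1]*z,z]); return p['R'].T@(c-p['t'])
def cloud(n,d):
    p=optics.camera_params(n);K=p['mtx'];v,u=np.indices(d.shape)
    c=np.stack([(u-K[0,2])/K[0,0]*d,(v-K[1,2])/K[1,1]*d,d],-1); return (c-p['t'])@p['R']
E
python3 - <<'E'
from h import *
for n,(u0,v0) in (("scene",(306,231)),("side",(281,206))):
    im=cv2.imread(f"pics/{n}0.png"); d=np.load(f"pics/{n}0.npy"); P=cloud(n,d)
    hsv=cv2.cvtColor(im,cv2.COLOR_BGR2HSV); m=cv2.inRange(hsv,(10,130,120),(30,255,255))
    w=np.zeros_like(m); w[v0-12:v0+12,u0-12:u0+12]=1; ys,xs=np.nonzero(m*w)
    print(n,xs.mean(),ys.mean(),len(xs),np.median(P[ys,xs],0))
    # max height over table cells 50 mm
    ok=(d>0)&(P[...,2]>-20)
    gx=((P[...,0]-200)//60).astype(int); gy=((P[...,1]+700)//60).astype(int)
    H=np.full((12,20),-1.0)
    for x,y,z in zip(gx[ok],gy[ok],P[...,2][ok]):
        if 0<=x<12 and 0<=y<20 : H[x,y]=max(H[x,y],z)
    print(H.astype(int))
    # knob candidates: dark points with z 90..118
E
```

```text
scene 306.2857142857143 230.17857142857142 56 [ 512.55 -307.22   70.82]
[[ -1  -1   2  24  26  27   2   2   3   2 417 322 203 205 205   3   2   3
    2   0]
 [ -1  -1  33  26  25   2   3   3   2   3 132 205 205 205 205 205  -1  -1
   -1  -1]
 [ -1   2  22   2   2  21  22  19   2   3 133 205 206 205 205 205  -1  -1
   -1  -1]
 [ -1  22  24   2   2  20  37 114   2   2 133 205 206 237 205 205  -1  -1
   -1  -1]
 [  6   8  24   2 110 114  81  84  20   2 130 204 205 237 236 205  -1  -1
   -1  -1]
 [  7   7  14  22  47  83  83 112 113  21   3 133 205 205 234 205 204  -1
   -1  -1]
 [  6   6  25  24   2 114  83  82 113   2   2 132 205 205 206 205 205  -1
   -1  -1]
 [ 44  32  28  23   2  72  30  30   2   2   2 133 205 205 205 205 205  -1
   -1  -1]
 [  1   2  68  68  74  73  73   3 150 152 133   5 130   6   1  -1  -1  -1
   -1  -1]
 [ -1   5  67  68  73  30  73   2 153 152 151   0   0  -1   0  -1  -1  -1
   -1  -1]
 [ -1  -1   1  -1  73  73  73  -1 152 151  -1  -1  -1  -1  -1  -1  -1  -1
   -1  -1]
 [ -1  -1  -1  -1  -1  -1  -1  -1  -1  -1  -1  -1  -1  -1  -1  -1  -1  -1
   -1  -1]]
side 27
[... 361 characters left out ...]
  -1  -1
   -1  -1]
 [ 10  10  27   5  49 116  81  86  20  10 132 206 207 238 238 206  -1  -1
   -1  -1]
 [  9  10  17  10  50  85  85  87 116  23  -1 131 207 207 235 207  -1  -1
   -1  -1]
 [  5   9  27  27   4 115  85  84 116   4  -1 131 207 207 207 207  -1  -1
   -1  -1]
 [ 52  35  31  24   4  33  33  32   4   5  -1 131 206 207 207 207  -1  -1
   -1  -1]
 [ 51   6  70  70  76  74  75   5 153 154 152  -1  -1  -1  -1  -1  -1  -1
   -1  -1]
 [  9   7  69  72  75  30  76   5 154 155 154  -1  -1  -1  -1  -1  -1  -1
   -1  -1]
 [  6   5   1   0  76  76  76  -1 153 153 133  -1  -1  -1  -1  -1  -1  -1
   -1  -1]
 [  0  -1  -1  -1  -1  -1  -1  -1  -1  -1  -1  -1  -1  -1  -1  -1  -1  -1
   -1  -1]]
```

```bash
python3 - <<'E'
from h import *
R=np.array([[1,0,0],[0,-1,0],[0,0,-1.]])
print(ctrl.solve_ik([410,-303,320],R))
ctrl.move_ptp([410,-303,320],R)
ctrl.gripper_to(30)
s=sensors.read_state(); im,d=optics.grab_frame("wrist")
print(s['t'],s['q'],s['eef_pos'],s['eef_rot'],s['force'],s['grip_width'],ctrl.tcp_to_tips)
np.savez("pics/w1.npz",d=d,p=s['eef_pos'],R=s['eef_rot'])
cv2.imwrite("pics/w1.png",im[:,:,::-1])
E
```

```text
[-0.81  0.02  1.61 -0.    1.51  0.76]
2.0167 [-0.81  0.02  1.61 -0.    1.51  0.76] [ 409.94 -303.11  319.99] [[ 1. -0. -0.]
 [-0. -1.  0.]
 [-0. -0. -1.]] [-0.72  0.54 -0.4 ] 30.331427497984293 25.0
```

View pics/w1.png

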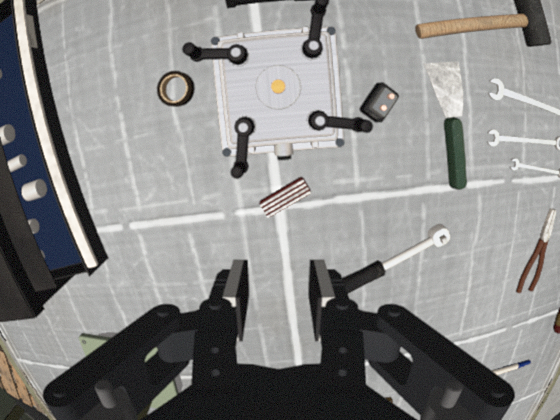

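The wrist view looks down with image up = +x. The pivots are a (237,54), b (313,46), c (319,120) and d (245,127). The knobs are a (191,49), b (320,5), c (366,126) and d (238,170), and the pipe stub is at (284,150). Next I'll take the hub and knob tops from the depth images.

```bash
cat >> h.py <<'E'
def ray(u,v,p,R,zw):
    c=optics.camera_params("wrist");K=c['mtx'];T=c['T_tool_cam']
    x=np.array([u-K[0,2],v-K[1,2]]);r=np.hypot(*x);th=r/K[0,0]
    d=R@(T[:3,:3]@np.r_[x/r*np.sin(th),np.cos(th)]); o=p+R@T[:3,3]
    return o+d*(zw-o[2])/d[2]
def wcloud(d,p,R):
    c=optics.camera_params("wrist");K=c['mtx'];T=c['T_tool_cam'];v,u=np.indices(d.shape)
    x=u-K[0,2];y=v-K[1,2];r=np.hypot(x,y)+1e-9;t=np.tan(np.minimum(r/K[0,0],1.4))
    P=np.stack([x/r*t*d,y/r*t*d,d],-1)
    return (P@T[:3,:3].T+T[:3,3])@R.T+p
E
python3 - <<'E'
from h import *
f=np.load("pics/w1.npz"); W=wcloud(f['d'],f['p'],f['R']); g=f['d']>0
print("table z",np.median(W[180:220,340:420,2]), "cover z", np.median(W[100:110,270:290,2]))
piv=dict(a=(237,54),b=(313,46),c=(319,120),d=(245,127)); kn=dict(a=(191,49),b=(320,5),c=(366,126),d=(238,170))
cl={n:cloud(n,np.load(f"pics/{n}0.npy")).reshape(-1,3) for n in("scene","side")}
cl["wrist"]=W[g]
from scipy.optimize import least_squares
for k in "abcd":
    print(k,"ray piv",ray(*piv[k],f['p'],f['R'],83),"knob",ray(*kn[k],f['p'],f['R'],113))
for n,C in cl.items():
    for k in "abcd":
        out=[]
        for q,zz in((piv[k],83),(kn[k],113)):
            c=ray(*q,f['p'],f['R'],zz)
            m=(np.hypot(*(C[:,:2]-c[:2]).T)<(16))&(abs(C[:,2]-zz)<5)
            Q=C[m]
            out.append((len(Q),(Q[:,:2].max(0)+Q[:,:2].min(0))/2 if len(Q) else None,np.median(Q[:,2]) if len(Q) else 0))
        print(n,k,*out)
E
```

```text
table z -0.08587289486104055 cover z 62.39035678353096
a ray piv [ 552.13 -258.77   83.  ] knob [ 555.05 -215.81  113.  ]
b ray piv [ 560.97 -340.1    83.  ] knob [ 599.41 -344.24  113.  ]
c ray piv [ 479.07 -347.08   83.  ] knob [ 475.54 -391.78  113.  ]
d ray piv [ 471.2  -266.91   83.  ] knob [ 428.98 -261.97  113.  ]
scene a (65, array([ 552.81, -255.91]), np.float64(81.07882719580115)) (34, array([ 555.2 , -213.54]), np.float64(112.40166371057714))
scene b (77, array([ 561.49, -341.34]), np.float64(81.09141266392601)) (38, array([ 604.3 , -347.15]), np.float64(111.28247235328178))
scene c (85, array([ 477.28, -350.93]), np.float64(81.04809703461783)) (55, array([ 473.98, -394.3 ]), np.float64(112.00912069942659))
scene d (72, array([ 468.1 , -266.09]), np.float64(80.94981270423784)) (43, array([ 424.97, -261.63]), np.float64(111.63026205244365))
side a (77, array([ 554.29, -255.6 ]), np.float64(82.31828107356817)) (41, array([ 556.57, -212.32]), np.float64(113.46196829302505))
side b (64, array([ 564.5 , -341.71]), np.float64(81.86660243588199)) (33, array([ 606.61, -346.88]), np.float64(112.70233673530961))
side c (70, array([ 478.23, -349.87]), np.float64(82.02115909183809)) (34, array([ 475.21, -392.98]), np.float64(113.60669559395575))
side d (78, array([ 468.14, -264.81]), np.float64(81.64882547542351)) (45, array([ 426.46, -260.58]), np.float64(113.11949837526812))
wrist a (278, array([ 554.19, -255.42]), np.float64(81.01539512660122)) (136, array([ 556.74, -212.41]), np.float64(112.36178220575385))
wrist b (273, array([ 564.51, -340.01]), np.float64(80.7385910022956)) (74, array([ 603.09, -346.29]), np.float64(111.70536944485352))
wrist c (270, array([ 478.43, -349.97]), np.float64(81.08900090963975)) (142, array([ 475.88, -392.89]), np.float64(112.61601342239086))
wrist d (283, array([ 468.81, -264.38]), np.float64(80.84376418085833)) (135, array([ 426.3 , -259.95]), np.float64(112.25847823793666))
```

```bash
cat >> h.py <<'E'
C=np.array([516.2,-302.7]); YAW=0.113; WID=30.3
DIAG=dict(a=.25,b=-.25,c=-.75,d=.75); FLIP=dict(a=1,b=-1,c=-1,d=1)
PHI0=dict(a=.105,b=.16,c=.10,d=.155)
def pose(k,phi,z,back=0.):
    """TCP pose with the trailing pad on the knob of lever k at angle phi, less back mm"""
    D=YAW+DIAG[k]*np.pi; th=D+.70-phi
    r=np.array([np.cos(th),np.sin(th),0]); t=np.array([np.sin(th),-np.cos(th),0])
    p=np.r_[C,0]+42*2**.5*np.array([np.cos(D),np.sin(D),0])+45*r+(WID/2-7-back)*t+[0,0,z]
    s=FLIP[k]; return p,np.column_stack([s*r,s*t,[0,0,-1]]),t
def force(n=4):
    return np.mean([sensors.read_state()['force'] for _ in range(n)],0)
def goto(k,phi):
    p,R,_=pose(k,phi,170,8); ctrl.move_ptp(p,R); ctrl.hold(.15); f0=force()
    p,R,_=pose(k,phi,110,8); ctrl.move_l(p,R,vel=150); return f0
def step(k,phi,f0,vel):
    p,R,t=pose(k,phi,110); ctrl.move_l(p,R,vel=vel); return -(force()-f0)@t
def leave(k,phi):
    p,R,_=pose(k,phi,110,5); ctrl.move_l(p,R,vel=60)
    p,R,_=pose(k,phi,170,5); ctrl.move_l(p,R,vel=200)
def round1(k,dphi=.70):
    f0=goto(k,PHI0[k]); log=[]; end=PHI0[k]+dphi
    for phi in np.r_[np.arange(PHI0[k]-.1,end-.05,.1),end]:
        log.append((phi,step(k,phi,f0,45))); 
        if log[-1][1]>11: print("HIGH"); break
    s=sensors.read_state(); p,R,_=pose(k,phi,110); print(k,s['t'],np.array(log).round(2).tolist(),"err",s['eef_pos']-p,f0,s['force'])
    leave(k,phi)
E
python3 - <<'E'
from h import *
for k in "abcd":
    for ph in(0,.8,1.7): q=ctrl.solve_ik(*pose(k,ph,110,8)[:2]); print(k,q)
print(sensors.read_state()['t']); round1('a'); print(sensors.read_state()['t'])
E
```

```text
a [-0.51  0.4   1.62 -0.    1.12 -0.54]
a [-0.5   0.46  1.53 -0.    1.15  0.27]
a [-0.54  0.51  1.46 -0.    1.18  1.13]
b [-0.63  0.59  1.33 -0.    1.22 -2.23]
b [-0.68  0.6   1.31 -0.    1.23 -1.48]
b [-0.73  0.56  1.38 -0.    1.2  -0.63]
c [-0.83  0.45  1.54 -0.    1.15 -0.85]
c [-0.85  0.39  1.63 -0.    1.12 -0.08]
c [-0.83  0.33  1.72 -0.    1.1   0.85]
d [-0.73  0.23  1.85 -0.    1.06 -2.33]
d [-0.67  0.22  1.86 -0.    1.06 -1.46]
d [-0.6   0.27  1.8  -0.    1.08 -0.5 ]
2.0667
a 6.1167 [[0.0, 0.72], [0.1, 0.2], [0.2, 3.02], [0.31, 3.64], [0.4, 3.02], [0.5, 3.79], [0.61, 4.56], [0.7, 5.64], [0.8, 5.74]] err [-0.12  0.32 -0.18] [ 0.05 -0.48 -0.29] [-3.79  3.81 -2.98]
6.8167
```

```bash
python3 - <<'E'
from h import *
for k in "cbd": round1(k)
for i in range(5): print(sensors.read_state()['t'],sensors.read_state()['force'])
p,R,_=pose('d',.855,240,0); p=p-120*R[:,0]
im,d=optics.grab_frame("side"); cv2.imwrite("pics/side1.png",cv2.resize(im[130:280,200:360,::-1],None,fx=4,fy=4))
E
```

```text
c 10.7333 [[0.0, 0.74], [0.1, 0.96], [0.2, 3.42], [0.3, 5.5], [0.4, 5.04], [0.5, 4.92], [0.6, 3.63], [0.7, 3.77], [0.8, 3.57]] err [-0.23 -0.21 -0.03] [-0.79 -1.12  0.78] [ 1.55 -3.83 -2.39]
b 16.125 [[0.06, -0.53], [0.16, -0.67], [0.26, 1.28], [0.36, 3.41], [0.46, 4.24], [0.56, 4.26], [0.66, 2.88], [0.76, 3.43], [0.86, 3.12]] err [-0.24  0.11 -0.16] [ 0.27  0.45 -0.15] [ 2.47  2.68 -3.01]
d 20.6 [[0.05, 0.16], [0.16, 0.98], [0.26, 3.73], [0.36, 4.72], [0.46, 3.0], [0.55, 3.0], [0.66, 3.77], [0.76, 3.5], [0.86, 4.63]] err [-0.8   0.39 -0.46] [ 0.04  0.17 -0.82] [-3.01 -3.36 -2.84]
21.3 [ 0.16  0.6  -0.47]
21.3 [ 0.16  0.6  -0.47]
21.3 [ 0.16  0.6  -0.47]
21.3 [ 0.16  0.6  -0.47]
21.3 [ 0.16  0.6  -0.47]
```

View pics/side1.png

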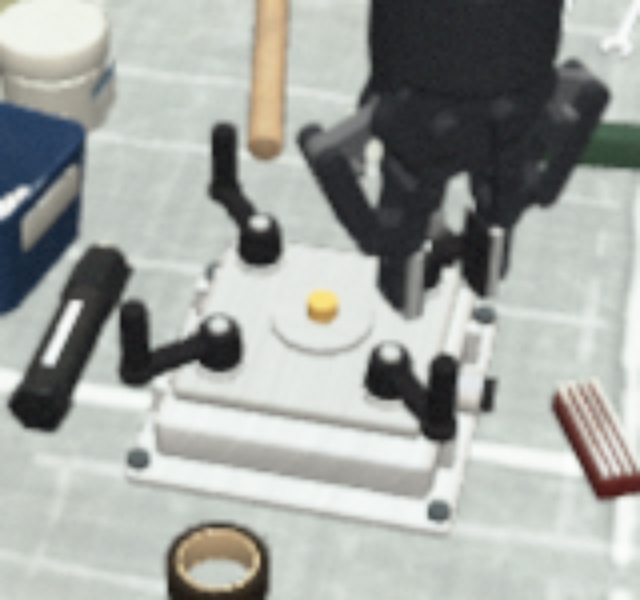

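```bash
sed -i 's/,170,/,152,/g' h.py; cat >> h.py <<'E'
import json
def final(k,phi,th=10.):
    """back off, tare, one slow push with a force stop"""
    p,R,t=pose(k,phi,110,2.5); ctrl.move_l(p,R,vel=40); ctrl.hold(.12); f0=force()
    p,R,t=pose(k,phi+.16,110); ctrl.move_l(pose(k,phi,110,.8)[0],vel=30)
    hit=ctrl.move_l(p,R,vel=12,threshold=th); s=sensors.read_state()
    q=pose(k,phi,110)[0]; adv=(s['eef_pos']-q)@t
    print(k,"hit",hit,"push",round(-(s['force']-f0)@t,2),s['force']-f0,"adv mm",round(adv,2),"t",round(s['t'],2))
    return hit,phi+adv/45
def round2(k,start):
    f0=goto(k,start); log=[]; phi=start
    while phi<1.75:
        phi+=.1 if phi<1.0 else .05
        log.append((round(phi,2),round(float(step(k,phi,f0,40)),2)))
        if log[-1][1]>6.9: break
    print(k,log)
    hit,phi=final(k,phi); leave(k,phi); return phi
E
python3 - <<'E'
from h import *
ph=round2('a',.805); json.dump({'a':ph},open('phi.json','w')); s=sensors.read_state(); print(ph,s['t'],s['force'])
E
```

```text
a [(0.91, 4.27), (1.01, 3.69), (1.06, 5.14), (1.11, 4.16), (1.16, 4.3), (1.21, 5.41), (1.26, 5.85), (1.31, 6.32), (1.36, 5.74), (1.41, 5.7), (1.46, 5.35), (1.51, 6.75), (1.56, 5.72), (1.61, 7.2)]
a hit False push 5.3 [ 1.67  5.1  -2.81] adv mm 4.81 t 28.58
1.7118094871702652 29.2167 [ 0.67  0.76 -0.48]
```

```bash
cat >> h.py <<'E'
def knob_angles(tag):
    out={}
    for n in("scene","side"):
        im,d=optics.grab_frame(n); P=cloud(n,d).reshape(-1,3)
        cv2.imwrite(f"pics/{n}_{tag}.png",im[:,:,::-1])
        for k in "abcd":
            D=YAW+DIAG[k]*np.pi; v=P[:,:2]-C-42*2**.5*np.array([np.cos(D),np.sin(D)])
            m=(abs(np.hypot(*v.T)-44)<11)&(P[:,2]>105)&(P[:,2]<116); m&=np.cos(np.arctan2(v[:,1],v[:,0])-D)>.2
            if m.sum()>12:
                c=(v[m].max(0)+v[m].min(0))/2; a=D+.7-np.arctan2(c[1],c[0]); a=(a+np.pi)%(2*np.pi)-np.pi
                out[n,k]=(int(m.sum()),c.round(1).tolist(),round(float(np.hypot(*c)),1),round(float(a),3))
    return out
E
python3 - <<'E'
from h import *
p,R,_=pose('c',.80,152,8); ctrl.move_ptp(p,R)
for k,v in knob_angles("r2a").items(): print(k,v)
print(sensors.read_state()['t'])
E
```

```text
('scene', 'a') (17, [43.9, -4.7], 44.1, 1.704)
('scene', 'b') (44, [28.5, -34.7], 44.9, 0.91)
('scene', 'c') (57, [-32.7, -31.7], 45.6, 0.829)
('scene', 'd') (40, [-32.7, 30.2], 44.5, 0.774)
('side', 'a') (27, [45.9, -5.5], 46.2, 1.718)
('side', 'b') (30, [29.1, -34.2], 45.0, 0.894)
('side', 'c') (35, [-31.5, -32.9], 45.5, 0.79)
('side', 'd') (46, [-31.1, 31.1], 44.0, 0.813)
30.4333
```

```bash
cat >> h.py <<'E'
def push(k,start,lim=9.3,fine=1.0,coarse=True):
    """advance by steps; stop on two-step mean of push near lim, or a single high reading"""
    f0=goto(k,start); log=[]; phi=start; F=[0,0]
    while phi<1.85:
        phi+= .1 if phi<fine-.05 else (.04 if coarse and max(F[-2:])<6.5 else .02)
        p,R,t=pose(k,phi,110); ctrl.move_l(p,R,vel=20 if phi>fine else 40); s=sensors.read_state()
        df=s['force']-f0; F.append(-df@t); log.append((round(phi,2),round(float(F[-1]),1),round(float((p-s['eef_pos'])@t),1)))
        if F[-1]>lim+.7 or (F[-1]+F[-2])/2>lim-.3: break
    print(k,"t",round(s['t'],2),log,df); phi-=log[-1][2]/45; leave(k,phi); return phi
E
python3 - <<'E'
from h import *
ph=push('c',.80); P=json.load(open('phi.json')); P['c']=ph; json.dump(P,open('phi.json','w')); print(P,sensors.read_state()['t'])
E
```

```text
c t 37.99 [(0.9, 4.9, 2.0), (1.0, 4.9, 1.6), (1.04, 5.8, 1.5), (1.08, 5.9, 1.4), (1.12, 4.1, 1.3), (1.16, 5.2, 1.2), (1.2, 5.7, 1.1), (1.24, 5.9, 1.0), (1.28, 6.3, 0.9), (1.32, 5.3, 0.8), (1.36, 5.3, 0.7), (1.4, 5.5, 0.7), (1.44, 6.1, 0.6), (1.48, 5.4, 0.6), (1.52, 5.9, 0.6), (1.56, 6.7, 0.6), (1.58, 6.5, 0.8), (1.6, 7.6, 0.9), (1.62, 6.3, 0.9), (1.64, 6.6, 1.0), (1.66, 8.0, 1.1), (1.68, 8.2, 1.2), (1.7, 8.0, 1.4), (1.72, 8.3, 1.5), (1.74, 9.5, 1.7), (1.76, 9.4, 1.9)] [ 0.32 -9.54 -8.23]
{'a': 1.7118094871702652, 'c': 1.7177777777777785} 38.6167
```

```bash
sed -i 's/else (.04 if/else (.05 if/; s/<6.5 else .02)/<6.6 else .025)/; s/vel=20 if phi>fine else 40/vel=25 if phi>fine else 60/' h.py; python3 - <<'E'
from h import *
P=json.load(open('phi.json'))
for k in "bd":
    P[k]=push(k,.85,fine=1.1); json.dump(P,open('phi.json','w')); print(P[k],sensors.read_state()['t'])
E
```

```text
b t 45.79 [(0.95, 1.5, 0.4), (1.05, 4.4, 1.0), (1.1, 4.2, 0.9), (1.15, 4.5, 0.6), (1.2, 4.9, 0.5), (1.25, 4.9, 0.4), (1.3, 5.4, 0.3), (1.35, 4.1, 0.2), (1.4, 4.5, 0.1), (1.45, 5.4, -0.0), (1.5, 5.0, -0.1), (1.55, 4.1, -0.1), (1.6, 6.0, 0.0), (1.65, 6.4, 0.2), (1.7, 7.3, 0.6), (1.73, 7.6, 0.9), (1.75, 9.5, 1.1), (1.78, 9.7, 1.3)] [ 9.22 -3.26 -6.71]
1.7461111111111114 46.4083
d t 52.91 [(0.95, 1.4, 0.0), (1.05, 2.8, 0.3), (1.1, 4.2, 0.4), (1.15, 4.6, 0.2), (1.2, 3.2, 0.1), (1.25, 4.1, 0.2), (1.3, 3.9, 0.2), (1.35, 4.5, 0.3), (1.4, 3.6, 0.3), (1.45, 3.6, 0.3), (1.5, 4.5, 0.2), (1.55, 4.1, 0.2), (1.6, 4.7, 0.3), (1.65, 4.7, 0.7), (1.7, 6.9, 1.1), (1.73, 7.7, 1.5), (1.75, 7.5, 1.8), (1.78, 8.3, 2.0), (1.8, 9.0, 2.3), (1.83, 9.7, 2.6)] [-9.7   1.18 -1.53]
1.7672222222222225 53.5417
```

```bash
python3 - <<'E'
from h import *
P=json.load(open('phi.json'))
for k in "ac":
    P[k]=push(k,P[k]-.05,coarse=False); json.dump(P,open('phi.json','w')); print(P[k],sensors.read_state()['t'])
E
```

```text
a t 57.5 [(1.69, 0.7, -0.2), (1.71, 2.9, 0.6), (1.74, 6.0, 1.5), (1.76, 7.0, 2.0), (1.79, 7.8, 2.4), (1.81, 9.0, 2.7), (1.84, 9.6, 3.0)] [1.55 9.53 2.61]
1.7701428205035978 58.1417
c t 61.74 [(1.69, -0.1, 0.4), (1.72, 4.1, 1.2), (1.74, 6.1, 1.9), (1.77, 7.4, 2.3), (1.79, 8.3, 2.6), (1.82, 8.3, 2.8), (1.84, 9.5, 3.0), (1.87, 10.2, 3.2)] [ -0.92 -10.3   -2.18]
1.7966666666666666 62.3833
```

```bash
cat > quick.py <<'E'
from h import *
P=json.load(open('phi.json'))
for k,guard in(("b",66.6),("d",70.0)):
    phi=P[k]; p,R,_=pose(k,phi-.05,146,8); ctrl.move_ptp(p,R); ctrl.hold(.05); f0=force(1)
    t0=sensors.read_state()['t']
    if t0>guard-1.5: print("no time",t0); break
    ctrl.move_l(pose(k,phi-.05,110,8)[0],vel=200); log=[]; phi-=.01; F=[0]
    while True:
        phi+=.03; p,R,t=pose(k,phi,110); ctrl.move_l(p,R,vel=40); s=sensors.read_state()
        F.append(-(s['force']-f0)@t); log.append((round(phi,2),round(float(F[-1]),1),round(float((p-s['eef_pos'])@t),1)))
        if F[-1]>9.5 or (F[-1]+F[-2])/2>8.9 or s['t']>guard or phi>1.95: break
    phi-=log[-1][2]/45
    ctrl.move_l(pose(k,phi,110,5)[0],vel=80); ctrl.move_l(pose(k,phi,150,5)[0],vel=300)
    print(k,t0,log,phi,sensors.read_state()['t'])
E
python3 quick.py
```

```text
b 63.8417 [(1.77, 5.9, 2.5), (1.8, 8.2, 3.4), (1.83, 9.0, 3.9), (1.86, 9.5, 4.2)] 1.7627777777777782 65.9
d 66.7 [(1.79, 7.5, 1.3), (1.82, 9.7, 2.1)] 1.7705555555555559 68.2417
```

```bash
python3 -c "
from h import *
print(sensors.read_state()['t'],sensors.read_state()['force'])
print(ctrl.finish_job())"
```

```text
68.2417 [ 0.61  0.1  -0.18]
the job is handed in; nothing more can be done
None
```

I handed the job in at 68.2 s of the 72 s allowed: all four levers were turned 40° and then drawn up crosswise, with final push readings of 9.5–10.2 N, but lever a only came up snug in a third round (in the second its readings stayed near 5–7 N), and I did not check the cover's seating and level or the surrounding objects with a closing picture.

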